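Infrared check of the bath mixer's hot feed

ROBOT

A 6-joint arm with a two-finger parallel gripper is mounted at the origin on the work surface. World frame = base frame: x ahead of the robot, y to its left, z up, the work surface at z = 0. Lengths are in mm, angles in rad, forces in N, time in s.
With the tool pointing down it reaches from about 425 to 925 mm from the base axis. Payload 12.5 kg.
Tool frame: the origin (TCP) lies midway between the tips of the shut fingers; the grasp point (between the pads) lies 19 mm behind it (r.hold_point_z is the distance from the TCP to the grasp point, in mm); z points along the fingers, y is the line along which they close (so a half turn about z gives the same grasp; the last joint's range is limited). The gripper opens to 85 mm and grips with 20 to 120 N. Pads are 22 mm wide; open, the fingers measure 114 mm over their backs; the gripper's body (76 mm by 85 mm) begins 54 mm behind the grasp point. The pads swing forward as they close: fully open they stand 13 mm farther back than shut.
Start: joints at [-1.224, 0.491, 1.559, -0, 1.092, -0.106], TCP at [273.452, -562.022, 231.327] pointing down, gripper open.
Joint ranges: [-3.1, 3.1], [-0.84, 2.19], [0.05, 2.79], [-1.13, 4.28], [0.06, 2.93], [-2.69, 2.69]. Speed limits (rad/s): [2.22, 2.22, 2.79, 3.14, 3.14, 3.14].

INTERFACE

Orientations are given as a unit quaternion [w, x, y, z].
In Python, from workcell import r gives the robot as it stands.
- The arm moves only by the shell command python3 -m handwheel 'ROWS' [FORCE]. ROWS is JSON, a list of rows, each a list of 7 numbers: the shift along the tool's x, y, z in m, then the turn, a rotation vector about the tool's x, y, z in degrees, then the gripper's target within -1 to 1 (shut at 1, half-way at 0, fully open at -1). In form: [[tx, ty, tz, rx, ry, rz, gripper], ...]. A call has 1 to 8 rows; each row shifts and turns the commanded pose from where the row before left it, along the tool's axes as they then stand; what a row does not reach is not made up. A row lasts 1/12 s, in which the tool goes at most 41.7 mm and 7.16 degrees, less where a joint would pass 70% of its speed; a pose out of reach is approached as far as the arm can. A call is refused whole if a number of a shift passes 0.0417 or a number of a turn 7.16, either way. A call with a gripper value outside its range is refused whole. The fingers move at their own pace and stop on an object; FORCE is the grip in N (left out, the last holds). Time passes only in rows, so rows that do not move let the fingers close. It gives the time, the measured TCP pose, the force, the opening and the grip force at its end, in the units of the state.
- r.state(): the state, without advancing time (a new reading comes with each control period).
- r.capture(name): name is "scene" or "top" or "wrist"; returns (picture, depth): 400x640x3 uint8, blue, green, red; 400x640 float32, mm along the optical axis (not along the pixel's ray), 0 where there is no reading.
- r.get_calibration(name): a dict with "camera_matrix" (3x3 intrinsics, pixels), "distortion" ([k1, k2, p1, p2, k3] as OpenCV has them; the pictures are not rectified), "eye" and "attitude" of the camera in the world. Camera axes: x right, y down, z forward; pixel columns grow to the right and rows downward; lengths in mm; the calibration is good to about 2 mm. A picture is of the moment at which its call begins: read the wrist's pose just before it. get_calibration takes no time and is no camera call; for the wrist camera it gives the pose at the moment of the call.
- r.job_done(): hands the job in; it is judged then, once.
The state is a dict: "time_s": time; "joints": joint angles; "dq": joint speeds; "joint_efforts": joint torques, N m; "ee_pos": TCP position; "tcp_rot": TCP orientation; "force": force on the tool from outside, world axes, zero at the start; "ft_torque": the same for the moment, N m; "grip_width": opening from 0.0 (shut) to 1.0 (fully open); "gripper_force": force on a finger pad.
Only numpy, scipy, OpenCV 4.12 (cv2) and the standard library are available. Lean on these libraries where they do the work, as an engineer would, in place of code of your own. Each camera call takes 0.05 s, during which the arm holds its last target. There are 200 camera calls.

TASK

Take the pistol-grip infrared thermometer that lies on the tub surround (it is already reading continuously) and aim it at the black tape band on the hot leg of the bath mixer, the left-hand leg for a bather whom the spout faces: hold it roughly level with its lens about 10 cm from the leg, so that it looks at the middle of the tape, and keep it steady for two seconds. Then lay it gently on its side, flat in the large empty compartment of the metal tool tray, and let go. Do not touch the mixer, and leave everything else where it is.

Things in the scene. Friction and masses are not known exactly. Their poses are not given: they have to be found in the camera images.
- thermometer: Grey and black pistol-grip infrared thermometer, 0.18 kg, lying on its side, 40 mm thick. Origin: on its underside as it lies, under the barrel's axis; +x is the line of sight, +y runs from the barrel to the handle's foot, +z is up. Barrel block: x -50 to 60, y -23 to 23 (flat faces), z 0 to 40 mm; lens ring x 60 to 70, 37 mm across. Whole outline: x -66 to 70, y -23 to 123 mm.
- lens (a point): Centre of the thermometer's lens face: 70 mm ahead of the body's origin, on the barrel's axis (y = 0, z = 20 mm); axes as the thermometer's: +x is the line of sight.
- barrel_grip (a point): On the barrel's axis, 34 mm ahead of the thermometer's origin, 36 mm behind the lens face (y = 0, z = 20 mm); axes as the thermometer's. A good place to grip the barrel along y, 46 mm: it is free above and below ahead of x = 10 mm. The handle, 36 mm wide, 33 mm thick, leaves the barrel's rear half at y = 23 mm and leans to the rear; trigger in front of it out to x = 2 mm.
- mixer: Chrome two-legged bath mixer fixed on the surround. Origin: on the deck midway between the legs; +x is where its spout points (170 mm, away from the robot). Legs 36 mm in diameter at y = -80 mm (hot) and +80 mm (cold), flanges 68 mm; horizontal body along y, 50 mm in diameter, 230 mm long, axis 155 mm up; cross handles of 80 mm span over the legs, top at 225 mm.
- hot_band (a point): Centre of the black tape band on the hot leg: on the leg's axis, 85 mm above the deck; it is the leg on the robot's right, as the spout faces away from the robot. The band is 40 mm tall (65 to 105 mm up), goes all round the 36 mm leg and can be read from any side. Axes as the mixer's, z along the leg.
- cold_band (a point): The same for the cold leg (not the one to read).
- tool_tray: Open grey metal tool tray, fixed, to the robot's left or right: 310 mm along its x, 230 mm along y, walls 45 mm high, 5 mm thick, floor 5 mm. Origin: centre of its underside. A cross wall at x = -77.5 mm parts a narrow compartment with tools (-x side, nearer the robot) from the large empty one (x -75 to 150, y -110 to 110 mm).
- bay (a point): Centre of the floor of the tool tray's large empty compartment (225 mm along x, 220 mm along y), 5 mm above the deck. Axes as the tool tray's.
- round_tray: Fixed round steel tray, 280 mm in diameter, rim 15 mm high, with the toiletries; opposite the tool tray. Origin: centre of its underside.
- flask: Bystander: glass perfume flask on the round tray, 34 x 58 x 97 mm tall; origin at the centre of its underside.
- soap_block: Bystander: bamboo soap rest with a bar of soap, on the round tray, 66 x 100 x 40 mm; origin at the centre of its underside.
- ring_dish: Bystander: white ceramic ring dish with a cone, on the round tray, 80 mm across, 42 mm tall; origin at the centre of its underside.
- compact: Bystander: round brass mirror compact, open, on the round tray, 70 mm across, lid standing to about 80 mm; origin at the centre of its underside.
- hair_claw: Bystander: tortoiseshell hair claw on the surround outside the mixer's hot leg, 80 x 38 x 56 mm tall; origin at the centre of its underside.
- pump_bottle: Bystander: amber bottle on the surround outside the mixer's cold leg, 62 mm in diameter, 150 mm tall; origin at the centre of its underside.
- tape_roll: Bystander: roll of black tape in the tool tray's narrow compartment, 60 mm across, 19 mm high; origin at the centre of its underside.
- screwdriver: Bystander: short screwdriver, 133 mm, in the tool tray's narrow compartment; origin at its ferrule, on its underside.

How it is judged (in metres and radians):
On the way:
1. the thermometer is held level and still, looking at the middle of the hot leg's tape from about 10 cm (x of hot_band in the frame of lens between 0.07 and 0.15 m and y of hot_band in the frame of lens between -0.012 and 0.012 m and z of hot_band in the frame of lens between -0.012 and 0.012 m and angle between lens's own x axis and vertical between 1.05 and 2.09 rad and linear speed of thermometer below 0.02 m/s and angular speed of thermometer below 0.15 rad/s), for 1.5 s.
At the end, for the whole second after the job is handed in: The thermometer lies flat on one of its sides (within 7 degrees) on the floor of the tool tray's large compartment, wholly inside its walls, released and at rest (x of thermometer in the frame of bay between -0.12 and 0.12 m and y of thermometer in the frame of bay between -0.12 and 0.12 m and z of thermometer in the frame of bay between -0.005 and 0.046 m and ((angle between thermometer's own z axis and vertical below 0.12 rad and z of thermometer in the frame of bay below 0.006 m) or (angle between thermometer's own z axis and vertical above 3.02 rad and z of thermometer in the frame of bay above 0.034 m)) and contact force between the fingers and thermometer below 0.05 N and linear speed of thermometer below 0.02 m/s); the robot touches nothing.
It fails at once if the mixer is touched (more than 2 N) (contact force between mixer and anything else above 2 N).
It fails at once if the thermometer is dropped: it falls free by more than about 25 mm (linear speed of thermometer above 0.7 m/s and contact force between the fingers and thermometer below 0.01 N).
It fails at once if a bystander (flask, soap, ring dish, compact, hair claw, bottle, tape roll, screwdriver) is moved by more than 20 mm (distance of any of flask, soap_block, ring_dish, compact, hair_claw, pump_bottle, tape_roll, screwdriver from where it was at the start of the episode above 0.02 m).
It also fails if it takes over 48 s, if anything falls off the work surface, if the arm or the gripper's body presses on something with over 40 N, if the wrist force passes 120 N, or if a joint passes its speed limit or range.

## Working session

There is one attempt and no reset: what is moved stays moved. The work goes in short steps, Python scripts to look and compute and a shell command to move; the robot and the scene stay as the last step left them, time stands still between calls to the robot, and variables do not carry over. Pictures are saved under pics/ and viewed, at most 10 in all, crops included, and the job is handed in when it is done.

```bash
mkdir -p pics; cat > h.py <<'E'
import numpy as np,cv2
from scipy.spatial.transform import Rotation as R
from workcell import r
def rot(a):
    a=np.array(a,float)
    return a if a.shape==(3,3) else R.from_quat(a,scalar_first=True).as_matrix()
def ray(c,uv):
    K=np.array(c["camera_matrix"],float);d=np.array(c["distortion"],float)
    p=cv2.undistortPoints(np.array(uv,float).reshape(-1,1,2),K,d).reshape(-1,2)
    return np.array(c["eye"],float),np.c_[p,np.ones(len(p))]@rot(c["attitude"]).T
def onplane(c,uv,z):
    e,d=ray(c,uv); return e+d*((z-e[2])/d[:,2])[:,None]
def todepth(c,uv,dep):
    e,d=ray(c,uv); return e+d*np.array(dep).reshape(-1,1)
E
python3 - <<'E'
from h import *
for n in("top","scene"):
    c=r.get_calibration(n);p,d=r.capture(n);print(n,c["eye"],c["attitude"],c["camera_matrix"])
    cv2.imwrite(f"pics/{n}0.png",p);np.save(f"pics/{n}0.npy",d)
s=r.state();print(s)
E
```

```text
top [ 404.42292154   11.20266259 1562.25607582] [-0.03172928  0.70900787 -0.70341898  0.03876651] [[482.1993033    0.         328.82135751]
 [  0.         482.1993033  195.69683711]
 [  0.           0.           1.        ]]
scene [1316.20264183  737.86108605  770.21084445] [-0.18319868  0.35502501  0.80466464 -0.43921554] [[372.92172169   0.         317.54388376]
 [  0.         372.92172169 200.23028539]
 [  0.           0.           1.        ]]
{'time_s': 0.1, 'joints': array([-1.22359994e+00,  4.91519974e-01,  1.55938741e+00,  2.80258833e-05,
        1.09167669e+00, -1.05565308e-01]), 'dq': array([ 1.22659243e-03, -2.59935262e-03, -1.82616749e-04,  1.49060621e-04,
       -5.71216698e-04,  1.00819181e-05]), 'joint_efforts': array([ 1.32483270e-03, -6.19447374e+01, -2.62026697e+01, -1.64926837e-04,
        2.85402471e-03, -2.79017445e-05]), 'ee_pos': array([ 273.38713725, -561.82417835,  230.77369123]), 'tcp_rot': array([-4.93594325e-04,  9.74486434e-01,  2.24445862e-01, -4.74025332e-05]), 'force': array([0.10915295, 0.8767139 , 0.58015169]), 'ft_torque': array([ 0.03580782,  0.0227884 , -0.0217624 ]), 'gripper_force': 0.0, 'grip_width': 0.9959071963078726}
```

View pics/top0.png

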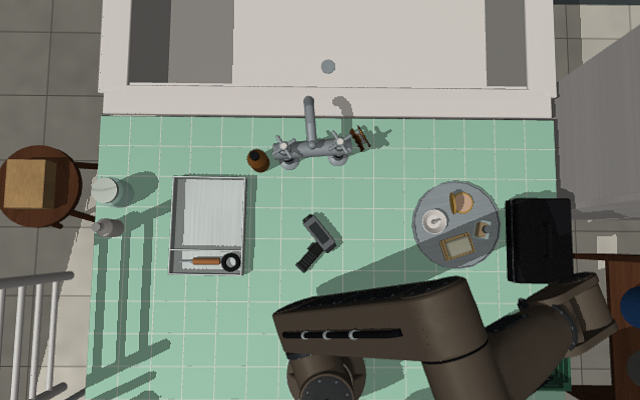

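View pics/scene0.png

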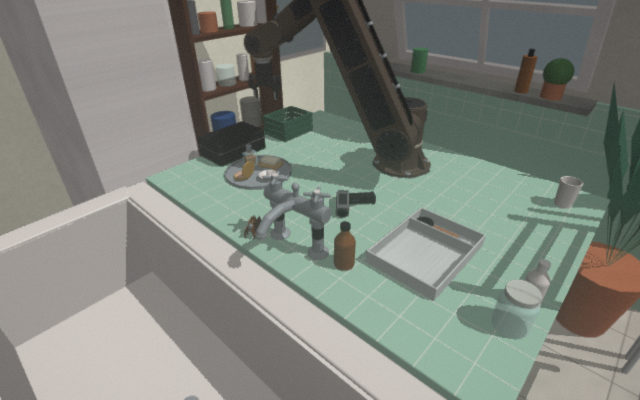

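The top view shows the thermometer at about (318,240), the mixer at (313,150) with its hot leg at about (338,158), and the tray on the left at (208,225). The scene view agrees. I'll crop closer.

```bash
python3 - <<'E'
from h import *
p=cv2.imread("pics/top0.png")
cv2.imwrite("pics/c1.png",cv2.resize(p[120:280,240:400],None,fx=3.75,fy=3.75,interpolation=cv2.INTER_CUBIC))
c=r.get_calibration("top");d=np.load("pics/top0.npy")
v,u=np.mgrid[120:285,160:400];uv=np.c_[u.ravel(),v.ravel()]
P=todepth(c,uv,d[120:285,160:400].ravel())
# thermometer region
m=(uv[:,0]>290)&(uv[:,0]<345)&(uv[:,1]>205)&(uv[:,1]<278)&(P[:,2]>25)
print("th",m.sum(),np.percentile(P[m,2],[5,50,95]),cv2.minAreaRect(P[m,:2].astype(np.float32)),P[m].min(0),P[m].max(0))
H=np.zeros((165,240),np.uint8);H.ravel()[:]=np.clip(P[:,2],0,255)
cv2.imwrite("pics/h.png",H)
# mixer body high points
m=(uv[:,0]>268)&(uv[:,0]<360)&(uv[:,1]<175)&(P[:,2]>165)
print("mix",m.sum(),cv2.minAreaRect(P[m,:2].astype(np.float32)),P[m].min(0),P[m].max(0))
# tray walls
m=(uv[:,0]<255)&(P[:,2]>30)&(P[:,2]<60)
print("tray",m.sum(),cv2.minAreaRect(P[m,:2].astype(np.float32)),np.percentile(P[m],[1,99],axis=0))
E
```

```text
th 979 [29.58142509 38.01015623 45.86610346] ((408.678955078125, 65.49514770507812), (133.66448974609375, 144.37448120117188), 39.41814422607422) [316.10210676 -24.0811256   25.10025279] [ 498.71413645  100.92461426 1562.25607582]
mix 1531 ((607.38623046875, 2.8409881591796875), (340.5436096191406, 221.55392456054688), 30.68844985961914) [404.42292154 -66.33587822 165.03456297] [ 765.85718512  162.33555259 1562.25607582]
tray 925 ((474.35980224609375, 368.0800476074219), (254.75245666503906, 335.2517395019531), 89.27249908447266) [[306.44472043 263.49518408  30.34755936]
 [616.03691269 494.79670167  53.03025945]]
```

View pics/c1.png

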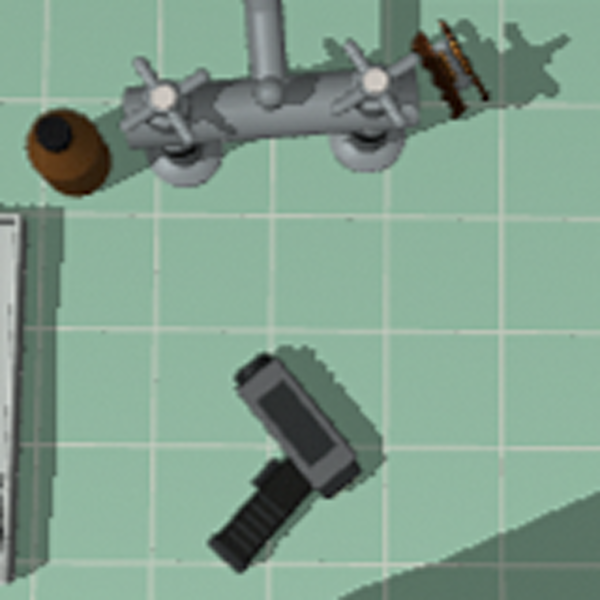

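The crop shows the lens end near (254,366), the barrel's rear near (340,480), the handle foot near (228,552), and the mixer hubs at (163,98) cold and (376,80) hot. Next I'll turn these into positions.

```bash
python3 - <<'E'
from h import *
c=r.get_calibration("top");d=np.load("pics/top0.npy")
q=lambda *a:np.array(a,float)/3.75+[240-.37,120-.37]
T=onplane(c,[q(254,366),q(340,480),q(228,552)],36);print("lens,rear,foot",T.round(1),"len",np.linalg.norm(T[0]-T[1]))
a=T[0]-T[1];print("heading",np.degrees(np.arctan2(a[1],a[0])))
M=onplane(c,[q(163,98),q(376,80)],225);b=M[0]-M[1];print("cold,hot",M.round(1),"dist",np.linalg.norm(b),"yaw",np.degrees(np.arctan2(b[1],b[0]))-90)
F=onplane(c,[q(187,152),q(368,136)],3);print("flange rough",F.round(1))
v,u=np.mgrid[120:285,160:400];dd=d[120:285,160:400].ravel();ok=dd>0
uv=np.c_[u.ravel(),v.ravel()][ok];P=todepth(c,uv,dd[ok])
for n,m in dict(th=(uv[:,0]>290)&(uv[:,0]<345)&(uv[:,1]>205)&(uv[:,1]<278)&(P[:,2]>15),
 hub=(uv[:,0]>268)&(uv[:,0]<352)&(uv[:,1]<175)&(P[:,2]>195),
 tray=(uv[:,0]<255)&(uv[:,1]>170)&(P[:,2]>35)&(P[:,2]<60),deck=(uv[:,0]>260)&(uv[:,0]<290)&(uv[:,1]>190)).items():
    Q=P[m];print(n,m.sum(),np.percentile(Q,[2,50,98],axis=0).round(0).tolist(),cv2.minAreaRect(Q[:,:2].astype(np.float32)))
s=r.state();print(rot(s["tcp_rot"]).round(3),r.hold_point_z)
c=r.get_calibration("wrist");print(c["eye"],rot(c["attitude"]).round(3),c["camera_matrix"])
E
```

```text
lens,rear,foot [[488.1  64.   36. ]
 [393.   -9.3  36. ]
 [332.5  83.8  36. ]] len 120.08613717455147
heading 37.604501068786654
cold,hot [[678.4 128.1 225. ]
 [693.7 -31.7 225. ]] dist 160.49009157557722 yaw 5.460730244074767
flange rough [[676.2 125.7   3. ]
 [691.9 -32.1   3. ]]
th 982 [[329.0, -17.0, 25.0], [408.0, 42.0, 38.0], [489.0, 89.0, 46.0]] ((408.7845153808594, 65.36669921875), (133.66448974609375, 144.70700073242188), 39.41814422607422)
hub 549 [[655.0, -55.0, 200.0], [684.0, 50.0, 217.0], [717.0, 154.0, 227.0]] ((685.5255126953125, 48.37248229980469), (67.03789520263672, 227.06610107421875), 4.330319881439209)
tray 800 [[307.0, 264.0, 36.0], [416.0, 389.0, 44.0], [616.0, 494.0, 52.0]] ((462.03192138671875, 379.5688781738281), (232.0896453857422, 310.3062438964844), 89.27249908447266)
deck 2712 [[280.0, 124.0, -7.0], [423.0, 169.0, 0.0], [571.0, 214.0, 7.0]] ((425.3291320800781, 169.38357543945312), (300.5817565917969, 92.62875366210938), 0.9768075346946716)
[[ 0.899  0.437 -0.   ]
 [ 0.437 -0.899  0.001]
 [ 0.    -0.001 -1.   ]] 18.700000000000003
[ 349.2185169  -524.56566715  372.71347561] [[ 0.438 -0.849 -0.296]
 [-0.899 -0.414 -0.144]
 [-0.     0.33  -0.944]] [[356.83890151   0.         317.89669138]
 [  0.         356.83890151 198.5998975 ]
 [  0.           0.           1.        ]]
```

The measurements agree: legs 160 mm apart, tray 310x232, outline 134x145. Moving over the thermometer for a close look.

```bash
python3 -m handwheel '[[0.0266,-0.0204,0,0,0,0,-1],[0.0266,-0.0204,0,0,0,0,-1],[0.0266,-0.0204,0,0,0,0,-1],[0.0266,-0.0204,0,0,0,0,-1],[0.0266,-0.0204,0,0,0,0,-1]]'
python3 -m handwheel '[[0.0266,-0.0204,0,0,0,0,-1],[0.0266,-0.0204,0,0,0,0,-1],[0.0266,-0.0204,0,0,0,0,-1],[0.0266,-0.0204,0,0,0,0,-1],[0.0266,-0.0204,0,0,0,0,-1]]'
python3 -m handwheel '[[0.0166,-0.0257,0.005,0,0,0,-1],[0.0166,-0.0257,0.005,0,0,0,-1],[0.0166,-0.0257,0.005,0,0,0,-1],[0.0166,-0.0257,0.005,0,0,0,-1],[0.0166,-0.0257,0.005,0,0,0,-1]]'
python3 -m handwheel '[[0.0166,-0.0257,0.005,0,0,0,-1],[0.0166,-0.0257,0.005,0,0,0,-1],[0.0166,-0.0257,0.005,0,0,0,-1],[0.0166,-0.0257,0.005,0,0,0,-1],[0.0166,-0.0257,0.005,0,0,0,-1],[0,0,0,0,0,-6.5,-1],[0,0,0,0,0,-6.5,-1],[0,0,0,0,0,0,-1]]'
python3 - <<'E'
from h import *
s=r.state();print(s["joints"].round(2),s["ee_pos"],rot(s["tcp_rot"]).round(3))
c=r.get_calibration("wrist");p,d=r.capture("wrist");cv2.imwrite("pics/w1.png",p);np.save("pics/w1.npy",d)
v,u=np.mgrid[0:400,0:640];dd=d.ravel();ok=dd>0;uv=np.c_[u.ravel(),v.ravel()][ok];P=todepth(c,uv,dd[ok])
hsv=cv2.cvtColor(p,cv2.COLOR_BGR2HSV)
m=(P[:,2]>22)&(P[:,2]<60)&(np.hypot(P[:,0]-415,P[:,1]-60)<110)
print(m.sum(),np.percentile(P[m],[1,50,99],axis=0).round(1),cv2.minAreaRect(P[m,:2].astype(np.float32)))
E
```

```text
time_s: 0.52
ee_pos: [348.7, -410.6, 231.0]
tcp_rot: [-0.0, 0.975, 0.224, -0.0]
force: [0.5, -0.9, -0.3]
grip_width: 0.996
gripper_force: 0.0
time_s: 0.93
ee_pos: [423.7, -260.6, 231.2]
tcp_rot: [-0.0, 0.975, 0.224, -0.0]
force: [0.7, -1.1, 0.0]
grip_width: 1.003
gripper_force: 0.0
time_s: 1.35
ee_pos: [441.6, -108.8, 206.0]
tcp_rot: [-0.0, 0.974, 0.224, -0.0]
force: [0.4, -0.5, -0.8]
grip_width: 0.999
gripper_force: 0.0
time_s: 2.02
ee_pos: [460.1, 42.1, 181.0]
tcp_rot: [-0.0, 0.942, 0.336, -0.0]
force: [0.4, 0.1, 0.3]
grip_width: 1.003
gripper_force: 0.0
[-0.05  0.33  2.   -0.    0.81  0.83] [460.08880579  42.14572607 181.02632335] [[ 0.774  0.634 -0.001]
 [ 0.634 -0.774 -0.   ]
 [-0.    -0.    -1.   ]]
11744 [[328.2 -19.4  23.9]
 [415.9  42.2  38.5]
 [493.   93.2  42.1]] ((406.29052734375, 63.4973258972168), (134.88018798828125, 144.26100158691406), 39.31768035888672)
```

View pics/w1.png

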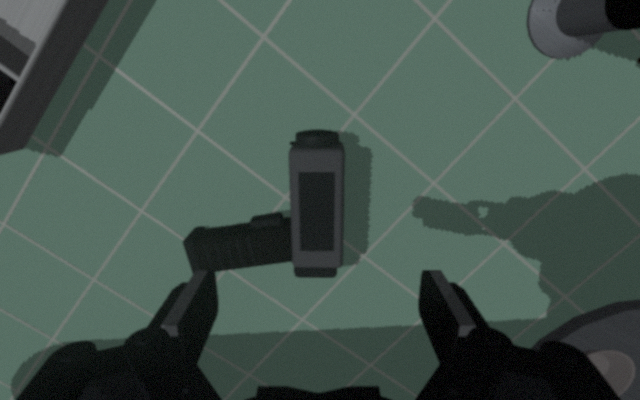

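The wrist view shows the barrel block upright, with corners at about (291,149), (343,149), (293,266), (342,266) and the lens front at (317,132).

```bash
python3 - <<'E'
from h import *
c=r.get_calibration("wrist");s=r.state()
T=onplane(c,[[291,149],[343,149],[293,266],[342,266]],40);print(T.round(1))
print("w",np.linalg.norm(T[0]-T[1]),"l",np.linalg.norm(T[0]-T[2]))
f=(T[0]+T[1])/2;b=(T[2]+T[3])/2;a=(f-b)/np.linalg.norm(f-b);print("heading",np.degrees(np.arctan2(a[1],a[0])),"len",np.linalg.norm(f-b))
L=onplane(c,[[317,132]],22)
for n,g in (("front",f-26*a),("rear",b+84*a),("lens",L[0]-36*a)):
    w=g-s["ee_pos"];print(n,g[:2].round(1),"tool shift",(rot(s["tcp_rot"]).T@w)[:2].round(1))
E
```

```text
[[468.   76.2  40. ]
 [494.2  43.8  40. ]
 [384.7  10.1  40. ]
 [412.4 -24.3  40. ]]
w 41.677099364739746 l 106.38703420488662
heading 39.108322946790786 len 106.38920001157167
front [461.   43.6] tool shift [ 1.9 -0.9]
rear [463.8  45.9] tool shift [ 5.5 -0.9]
lens [461.6  44.1] tool shift [ 2.7 -0.9]
```

```bash
python3 -m handwheel '[[0.003,-0.001,0.03,0,0,0,-1],[0,0,0.03,0,0,0,-1],[0,0,0.03,0,0,0,-1],[0,0,0.03,0,0,0,-1],[0,0,0.025,0,0,0,-1],[0,0,0.02,0,0,0,-1],[0,0,0.011,0,0,0,-1],[0,0,0,0,0,0,-1]]' 50
python3 -m handwheel '[[0,0,0,0,0,0,0.6],[0,0,0,0,0,0,0.6],[0,0,0,0,0,0,0.6],[0,0,0,0,0,0,0.6],[0,0,0,0,0,0,0.6],[0,0,0,0,0,0,0.6]]' 50
```

```text
time_s: 2.73
ee_pos: [461.1, 43.7, 3.3]
tcp_rot: [-0.001, 0.944, 0.331, -0.002]
force: [-0.3, 1.2, -0.5]
grip_width: 0.999
gripper_force: 0.0
time_s: 3.23
ee_pos: [462.4, 44.1, 6.3]
tcp_rot: [0.0, 0.943, 0.333, 0.001]
force: [-1.1, -0.8, 5.5]
grip_width: 0.535
gripper_force: 50.2
```

Gripped at about 45.5 mm. I'll lift it, yaw by -34° and bring it in front of the hot leg.

```bash
python3 -m handwheel '[[0,0,-0.01,0,0,0,0.6],[0,0,-0.02,0,0,0,0.6],[0,0,-0.02,0,0,0,0.6],[0,0,-0.015,0,0,0,0.6],[0,0,0,0,0,0,0.6]]'
python3 -m handwheel '[[0,0,0,0,0,4.8,0.6],[0,0,0,0,0,4.8,0.6],[0,0,0,0,0,4.8,0.6],[0,0,0,0,0,4.8,0.6],[0,0,0,0,0,4.8,0.6],[0,0,0,0,0,4.8,0.6],[0,0,0,0,0,5,0.6],[0,0,0,0,0,0,0.6]]'
python3 -m handwheel '[[0,0.02,0,0,0,0,0.6],[0,0.02,0,0,0,0,0.6],[0,0.02,0,0,0,0,0.6],[0.01,0.02,0,0,0,0,0.6],[0.02,0.0175,0,0,0,0,0.6],[0.015,0,0,0,0,0,0.6],[0.01,0,0,0,0,0,0.6],[0,0,0,0,0,0,0.6]]'
python3 - <<'E'
from h import *
s=r.state();print(s["joints"].round(2),s["ee_pos"],rot(s["tcp_rot"]).round(3))
c=r.get_calibration("wrist");p,d=r.capture("wrist");cv2.imwrite("pics/w2.png",p);np.save("pics/w2.npy",d);np.savez("pics/w2c.npz",**{k:c[k] for k in c})
E
```

```text
time_s: 3.65
ee_pos: [463.0, 44.2, 73.5]
tcp_rot: [0.001, 0.943, 0.333, 0.002]
force: [0.9, 0.8, -2.7]
grip_width: 0.532
gripper_force: 52.0
time_s: 4.32
ee_pos: [461.8, 44.2, 70.1]
tcp_rot: [0.0, 0.999, 0.043, -0.0]
force: [0.4, 0.0, -1.8]
grip_width: 0.531
gripper_force: 52.1
time_s: 4.98
ee_pos: [526.8, -48.0, 70.1]
tcp_rot: [0.0, 0.999, 0.046, 0.001]
force: [-0.6, -0.1, -2.3]
grip_width: 0.53
gripper_force: 52.1
[-0.22  0.58  1.95 -0.    0.61  1.26] [526.76570505 -47.97033468  70.05695909] [[ 0.996  0.091  0.001]
 [ 0.091 -0.996 -0.   ]
 [ 0.001  0.    -1.   ]]
```

View pics/w2.png

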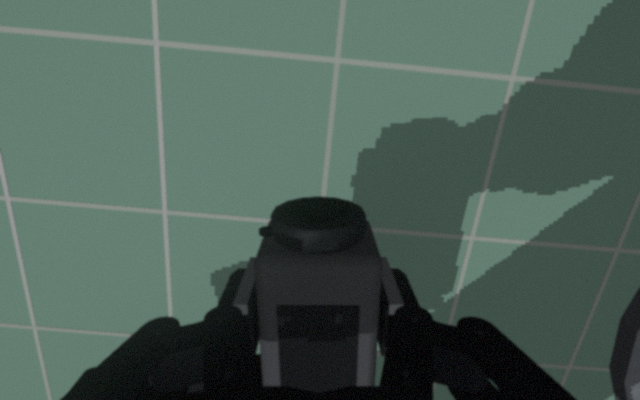

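The wrist view shows the block's front edge between (262,245) and (375,245), with the lens ring around (319,222). The leg is out of view. I'll measure how the thermometer sits in the hand, from depth.

```bash
python3 - <<'E'
from h import *
c=dict(np.load("pics/w2c.npz"));d=np.load("pics/w2.npy");s=r.state()
v,u=np.mgrid[190:380,255:385];dd=d[190:380,255:385].ravel();ok=dd>0;uv=np.c_[u.ravel(),v.ravel()][ok];P=todepth(c,uv,dd[ok])
Q=(P-s["ee_pos"])@rot(s["tcp_rot"])  # tool frame
m=(uv[:,0]>285)&(uv[:,0]<355)&(uv[:,1]>255)&(uv[:,1]<300)
A=np.c_[Q[m,:2],np.ones(m.sum())];k=np.linalg.lstsq(A,Q[m,2],rcond=None)[0]
print("plane slope x,y deg",np.degrees(k[:2]).round(1),"resid",(A@k-Q[m,2]).std(),"P z med",np.median(P[m,2]),"x rng",Q[m,0].min(),Q[m,0].max())
t=(Q[:,2]<0)&(P[:,2]>70)
print("front extent x",np.percentile(Q[t,0],[90,99,99.8]),[ (x0,round(np.median(P[t&(abs(Q[:,0]-x0)<2)&(abs(Q[:,1])<8),2]),1)) for x0 in range(10,40,4)])
f=t&(Q[:,0]>29);print("lens y range",np.percentile(Q[f,1],[1,50,99]))
b=t&(Q[:,0]>14)&(Q[:,0]<22);print("block y",np.percentile(Q[b,1],[1,99]))
E
```

```text
plane slope x,y deg [ 4.2 -0.5] resid 0.7212711693186701 P z med 103.06779402254006 x rng 8.201355805519448 26.341912872744874
front extent x [36.01545481 37.32494617 37.52835761] [(10, np.float64(103.3)), (14, np.float64(103.2)), (18, np.float64(103.2)), (22, np.float64(103.1)), (26, np.float64(101.1)), (30, np.float64(101.0)), (34, np.float64(100.7)), (38, np.float64(89.1))]
lens y range [-16.83232984   0.45510341  17.51125878]
block y [-21.52546463  22.32149782]
```

Lens: about 130 mm from the leg, lateral error about 1 mm, axis at about 83 mm. I'll move in 28 mm, raise 2 mm and hold.

```bash
python3 -m handwheel '[[0.01,0,-0.002,0,0,0,0.6],[0.01,0,0,0,0,0,0.6],[0.005,0,0,0,0,0,0.6],[0.003,-0.001,0,0,0,0,0.6],[0,0,0,0,0,0,0.6],[0,0,0,0,0,0,0.6],[0,0,0,0,0,0,0.6],[0,0,0,0,0,0,0.6]]'
python3 -m handwheel '[[0,0,0,0,0,0,0.6],[0,0,0,0,0,0,0.6],[0,0,0,0,0,0,0.6],[0,0,0,0,0,0,0.6],[0,0,0,0,0,0,0.6],[0,0,0,0,0,0,0.6],[0,0,0,0,0,0,0.6],[0,0,0,0,0,0,0.6]]'
python3 - <<'E'
from h import *
print(r.state()["ee_pos"])
p,d=r.capture("scene");cv2.imwrite("pics/s2.png",cv2.resize(p[140:290,200:400],None,fx=4,fy=4,interpolation=cv2.INTER_CUBIC))
E
python3 -m handwheel '[[0,0,0,0,0,0,0.6],[0,0,0,0,0,0,0.6],[0,0,0,0,0,0,0.6],[0,0,0,0,0,0,0.6],[0,0,0,0,0,0,0.6],[0,0,0,0,0,0,0.6],[0,0,0,0,0,0,0.6],[0,0,0,0,0,0,0.6]]'
python3 -m handwheel '[[0,0,0,0,0,0,0.6],[0,0,0,0,0,0,0.6],[0,0,0,0,0,0,0.6],[0,0,0,0,0,0,0.6],[0,0,0,0,0,0,0.6],[0,0,0,0,0,0,0.6],[0,0,0,0,0,0,0.6],[0,0,0,0,0,0,0.6]]'
```

```text
time_s: 5.7
ee_pos: [552.9, -44.5, 72.2]
tcp_rot: [-0.0, 0.999, 0.045, -0.0]
force: [-0.1, 0.3, -2.0]
grip_width: 0.533
gripper_force: 52.1
time_s: 6.37
ee_pos: [553.3, -44.5, 72.3]
tcp_rot: [0.0, 0.999, 0.045, 0.0]
force: [-0.2, 0.1, -2.4]
grip_width: 0.53
gripper_force: 52.1
[553.25928854 -44.50932146  72.2794241 ]
time_s: 7.08
ee_pos: [553.3, -44.5, 72.3]
tcp_rot: [0.0, 0.999, 0.045, 0.0]
force: [0.6, -0.5, -2.5]
grip_width: 0.53
gripper_force: 52.1
time_s: 7.75
ee_pos: [553.3, -44.5, 72.3]
tcp_rot: [0.0, 0.999, 0.045, 0.0]
force: [0.2, 0.0, -2.2]
grip_width: 0.534
gripper_force: 52.1
```

View pics/s2.png

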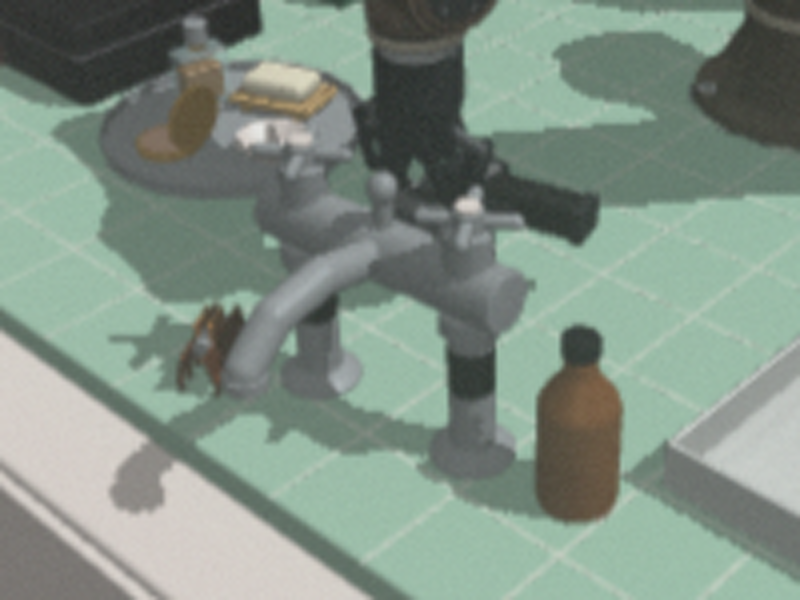

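Held for over 2 s, with the lens in line with the hot leg (the leg with the hair claw beside it, at about (320,330) in the crop). I'll back off, raise it and carry it over the tray.

```bash
python3 -m handwheel '[[-0.01,0,0,0,0,0,0.6],[-0.02,0,-0.01,0,0,0,0.6],[-0.02,0,-0.02,0,0,0,0.6],[-0.01,0,-0.02,0,0,0,0.6],[0,0,-0.01,0,0,3,0.6],[0,0,0,0,0,2.9,0.6],[0,0,0,0,0,0,0.6]]'
python3 -m handwheel '[[0,-0.015,0,0,0,0,0.6],[0,-0.025,0,0,0,0,0.6],[0,-0.03,0,0,0,0,0.6],[0.005,-0.03,0,0,0,0,0.6],[0.005,-0.03,0,0,0,0,0.6],[0.005,-0.03,0,0,0,0,0.6],[0.005,-0.03,0,0,0,0,0.6]]'
python3 -m handwheel '[[0.005,-0.03,0,0,0,0,0.6],[0.005,-0.03,0,0,0,0,0.6],[0.002,-0.03,0,0,0,0,0.6],[0,-0.03,0,0,0,0,0.6],[0,-0.03,0,0,0,0,0.6],[0,-0.019,0,0,0,0,0.6],[0,0,0,0,0,0,0.6],[0,0,0,0,0,0,0.6]]'
python3 - <<'E'
from h import *
s=r.state();print(s["ee_pos"],s["joints"].round(2),rot(s["tcp_rot"]).round(3))
p,d=r.capture("top");c=r.get_calibration("top")
v,u=np.mgrid[165:285,160:258];dd=d[165:285,160:258].ravel();ok=dd>0;P=todepth(c,np.c_[u.ravel(),v.ravel()][ok],dd[ok])
m=(P[:,2]>35)&(P[:,2]<60)&(P[:,1]>255);print(cv2.minAreaRect(P[m,:2].astype(np.float32)))
E
```

```text
time_s: 8.33
ee_pos: [493.0, -50.0, 133.0]
tcp_rot: [0.0, 1.0, -0.008, 0.001]
force: [-0.0, 0.0, -2.3]
grip_width: 0.527
gripper_force: 52.2
time_s: 8.92
ee_pos: [515.4, 141.2, 131.7]
tcp_rot: [0.0, 1.0, -0.006, -0.001]
force: [-0.2, -0.8, -2.5]
grip_width: 0.531
gripper_force: 52.1
time_s: 9.58
ee_pos: [529.4, 309.1, 131.3]
tcp_rot: [0.0, 1.0, -0.005, -0.001]
force: [-0.7, -0.6, -2.0]
grip_width: 0.53
gripper_force: 52.2
[529.3611396  309.09611388 131.31550244] [ 0.42  0.59  1.69 -0.    0.87  2.  ] [[ 1.    -0.01  -0.001]
 [-0.01  -1.    -0.001]
 [-0.001  0.001 -1.   ]]
((460.908447265625, 380.0558166503906), (232.0296173095703, 308.27947998046875), 89.32624816894531)
```

```bash
python3 -m handwheel '[[0,-0.015,0,0,0,0,0.6],[0,-0.015,0,0,0,0,0.6],[0,0,0.02,0,0,0,0.6],[0,0,0.025,0,0,0,0.6],[0,0,0.02,0,0,0,0.6],[0,0,0.015,0,0,0,0.6],[0,0,0.01,0,0,0,0.6],[0,0,0,0,0,0,0.6]]'
python3 -m handwheel '[[0,0,0.008,0,0,0,0.6],[0,0,0.007,0,0,0,0.6],[0,0,0.005,0,0,0,0.6],[0,0,0.004,0,0,0,0.6],[0,0,0.002,0,0,0,0.6],[0,0,0,0,0,0,0.6]]'
```

```text
time_s: 10.3
ee_pos: [530.0, 338.5, 40.2]
tcp_rot: [0.001, 1.0, -0.007, -0.001]
force: [-0.1, -0.3, -2.0]
grip_width: 0.531
gripper_force: 52.0
time_s: 10.8
ee_pos: [530.6, 338.6, 16.0]
tcp_rot: [0.0, 1.0, -0.007, -0.0]
force: [-0.1, 0.6, -1.9]
grip_width: 0.531
gripper_force: 52.2
```

```bash
python3 -m handwheel '[[0,0,0.002,0,0,0,0.6],[0,0,0,0,0,0,0.6],[0,0,0.001,0,0,0,0.6],[0,0,0,0,0,0,0.6]]'
python3 -m handwheel '[[0,0,0.001,0,0,0,0.6],[0,0,0,0,0,0,0.6]]'
```

```text
time_s: 11.13
ee_pos: [530.7, 338.7, 13.3]
tcp_rot: [0.0, 1.0, -0.007, 0.0]
force: [-0.1, 0.8, -2.1]
grip_width: 0.528
gripper_force: 52.2
time_s: 11.3
ee_pos: [530.6, 338.6, 12.2]
tcp_rot: [0.0, 1.0, -0.007, 0.0]
force: [-0.1, 0.6, -2.1]
grip_width: 0.528
gripper_force: 52.2
```

Still no contact, so I'll go down in 1 mm steps.

```bash
python3 -m handwheel '[[0,0,0.001,0,0,0,0.6],[0,0,0,0,0,0,0.6]]'
python3 -m handwheel '[[0,0,0.001,0,0,0,0.6],[0,0,0,0,0,0,0.6]]'
```

```text
time_s: 11.47
ee_pos: [530.7, 338.7, 11.4]
tcp_rot: [-0.0, 1.0, -0.007, 0.0]
force: [0.5, -0.3, -1.2]
grip_width: 0.533
gripper_force: 52.2
time_s: 11.63
ee_pos: [530.8, 338.7, 11.3]
tcp_rot: [-0.0, 1.0, -0.007, 0.0]
force: [-2.9, -2.1, 10.1]
grip_width: 0.529
gripper_force: 53.4
```

Contact. Opening gently and lifting away.

```bash
python3 -m handwheel '[[0,0,-0.001,0,0,0,0.2],[0,0,0,0,0,0,-0.2],[0,0,0,0,0,0,-0.5],[0,0,0,0,0,0,-0.5],[0,0,0,0,0,0,-0.5],[0,0,0,0,0,0,-0.5]]'
python3 -m handwheel '[[0,0,-0.01,0,0,0,-0.5],[0,0,-0.02,0,0,0,-0.5],[0,0,-0.03,0,0,0,-0.5],[0,0,-0.03,0,0,0,-0.5],[0,0,-0.03,0,0,0,-0.5],[0,0,-0.03,0,0,0,-0.5],[0,0,-0.03,0,0,0,-0.5],[0,0,0,0,0,0,-0.5]]'
python3 - <<'E'
from h import *
s=r.state();print(s["ee_pos"],s["force"])
c=r.get_calibration("wrist");p,d=r.capture("wrist");cv2.imwrite("pics/w3.png",p)
v,u=np.mgrid[0:400,0:640];dd=d.ravel();ok=dd>0;P=todepth(c,np.c_[u.ravel(),v.ravel()][ok],dd[ok])
m=(P[:,2]>28)&(P[:,2]<60)&(abs(P[:,0]-498)<95)&(abs(P[:,1]-379)<100);Q=P[m]
print(cv2.minAreaRect(Q[:,:2].astype(np.float32)),np.percentile(Q[:,2],[50,90,97]))
E
```

```text
time_s: 12.13
ee_pos: [530.6, 338.6, 11.1]
tcp_rot: [0.0, 1.0, -0.007, -0.0]
force: [0.3, 0.6, -1.1]
grip_width: 0.752
gripper_force: 0.0
time_s: 12.8
ee_pos: [532.3, 339.6, 198.1]
tcp_rot: [-0.002, 1.0, -0.007, 0.004]
force: [0.4, 0.5, 0.2]
grip_width: 0.748
gripper_force: 0.0
[532.27828444 339.58801746 198.0698234 ] [0.38206603 0.50721778 0.19683437]
((500.6236572265625, 388.7412414550781), (132.4381561279297, 145.12286376953125), 0.11345088481903076) [43.51038492 46.05412691 46.64329574]
```

View pics/w3.png

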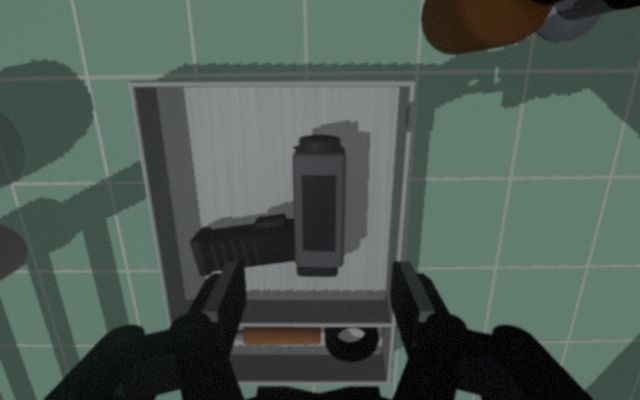

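The thermometer lies flat in the large compartment (barrel near (320,205), handle foot near (205,250)), clear of all walls and released; the gripper is well above it.

```bash
python3 -m handwheel '[[0,0,0,0,0,0,-0.5],[0,0,0,0,0,0,-0.5],[0,0,0,0,0,0,-0.5],[0,0,0,0,0,0,-0.5]]' >/dev/null; python3 -c "
from workcell import r
print(r.job_done())"
```

```text
the job is handed in; nothing more can be done
None
```

The thermometer was held level, about 10 cm from the middle of the hot leg's tape, for over two seconds; it now lies flat and released in the tray's large compartment, and the job is handed in (no verdict was returned).

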